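# Bring the eccentric on the bench centres to the high point of the dial gauge

### The job

A copper-plated eccentric has been clamped on its shaft at an unknown angle and set between centres, with the dial gauge's sprung plunger riding on it. Turn the shaft by the red crank grip and watch the gauge: take it first to the lowest reading, then round to the highest reading, and leave it standing there, crank let go. Do not push on the gauge and leave the things around it where they are.

Things in the scene. Friction and masses are not known exactly. Their poses are not given: they have to be found in the camera images.
- bench_centres: Fixed green bench centres; bed 220 mm along y, 100 wide, 22 high, a 70 wide foot to x = 195 under the gauge. Origin: centre of the bed's underside, on the table; z up; the spindle axis runs along y, 100 mm above it. Headstock y -100 to -74, tailstock y 67 to 107, both 116 high. Crank at the -y end, gauge on the +x side. Place and yaw differ each time.
- spindle (a joint): Angle t (rad) of spindle, crank, shaft and eccentric about +y of bench_centres. Turns endlessly both ways, drag 0.06 N m, stays where left. Crank grip axis at x = 40 sin t, z = 100 + 40 cos t mm in the bench_centres frame (0: straight up). The angle at which the eccentric is clamped to it is unknown, differs each time and does not slip.
- crank_mid (a point): Middle of the red crank grip: sleeve 16 mm in diameter, 50 mm long along y, spinning freely on its pin, 40 mm off the spindle axis. In the bench_centres frame this point is at y = -163, the sleeve spans y -188 to -138, the steel crank arm (20 wide) and its hub y -136 to -124. Nothing beyond the free end or under it.
- eccentric: Copper disc 56 mm in diameter, 16 mm thick, in the middle of the shaft; its centre is 5 mm off the spindle axis (a throw of 5 mm). Origin: on the spindle axis, in the disc's middle plane; the disc's centre is 5 mm from it towards its own -x. It turns with the spindle.
- dial_gauge: Dial gauge lying face up on a post: black case 88 mm in diameter, 88 to 110 mm above the table, white face with 12 long ticks (1 mm each) and short half ticks; face centre at x = 118, y = 0 mm in the bench_centres frame. Origin and axes are those of bench_centres. Must not be pushed.
- plunger (a joint): How far the gauge's sprung plunger is pushed in (m), towards +x of the bench centres. It rests on the edge of the eccentric (1 to 2 N spring): about 0.001 at the low point and 0.011 at the high point, half a turn apart, close to a sine wave in between.
- needle (a joint): Angle (rad) of the red needle, clockwise seen from above; 0 points at the fat tick nearest the spindle (-x of bench_centres). It shows the plunger: pi/6 rad, one long tick, per mm: about 0.52 at the low point (first long tick), 5.76 at the high point (eleventh). 34 mm from pivot to point, 6 mm tail.
- jar: White closed jar, 54 mm in diameter, 75 mm high, standing loose beside the tailstock. Bystander. Origin: centre of its underside.
- multimeter: Yellow hand meter 145 x 75 x 36 mm lying loose on the table on the gauge's crank side. Bystander. Origin: centre of its underside.
- plate: Bare steel plate 90 x 55 x 6 mm lying loose on the robot's side of the bench centres. Bystander. Origin: centre of its underside.
- screwdriver: Blue-handled screwdriver lying loose beyond the bench centres. Bystander. Origin: on the underside of the tool.

How it is judged:
On the way:
1. the gauge has been taken to its lowest reading (plunger within about 0.5 mm of its low point) (value of joint plunger below 0.0015 m), for 0.1 s.
At the end, for the whole second after the job is handed in: The gauge stands within 0.4 mm of its highest reading (plunger above 10.6 mm), the spindle at rest and the crank let go (value of joint plunger above 0.0106 m and velocity of joint spindle between -0.05 and 0.05 rad/s and contact force between anything else and crank_grip below 0.1 N); the robot touches nothing.
It fails at once if the gauge, its plunger or its needle is pushed by the robot (contact force between any of the fingers, the arm and dial_gauge above 2 N).
It fails at once if a bystander is shifted by more than 20 mm (distance of any of jar, multimeter, plate, screwdriver from where it was at the start of the episode above 0.02 m).
It also fails if it takes over 45 s, if anything falls off the work surface, if the arm or the gripper's body presses on something with over 40 N, if the wrist force passes 120 N, or if a joint passes its speed limit or range.

### The arm

A 7-joint arm with a two-finger parallel gripper is mounted at the origin on the work surface. World frame = base frame: x ahead of the robot, y to its left, z up, the work surface at z = 0. Lengths are in m, angles in rad, forces in N, time in s.
With the tool pointing down it reaches from about 0.4 to 0.925 m from the base axis. Payload 4.1 kg.
Tool frame: the origin (TCP) lies on the centre line of the jaws, within the pads' length; the fingertips stand 11 mm ahead of it and the grasp point (between the pads) lies 8 mm behind it; z points along the fingers, y is the direction in which the jaws open and shut (so a half turn about z gives the same grasp; the last joint's range is limited). The gripper opens to 85 mm and grips with 20 to 120 N. Pads are 22 mm wide; open, the fingers measure 114 mm over their backs; the gripper's body (76 mm by 85 mm) begins 54 mm behind the grasp point. The pads swing forward as they close: fully open they stand 13 mm farther back than shut.
Start: joints at [1.179, 0.398, 0.045, 1.537, -0.019, 1.207, -0.051], TCP at [0.188, -0.622, 0.242] pointing down, gripper open.
Joint ranges: [-2.82, 2.82], [-0.49, 2.23], [-1.37, 1.46], [0, 2.46], [-1.36, 4.5], [0.23, 2], [-2.94, 2.94]. Speed limits (rad/s): [2.57, 2.57, 3.14, 3.14, 3.14, 3.14, 3.14].

### API

Orientations are given as a rotation vector (axis times angle).
In Python, from cell import manip gives the robot as it stands. The module is installed in compiled form; this text tells all that it offers.
- The arm moves only by the tool play_rows, never from a script. Its argument "rows" is a list that holds one entry, the list of rows, each a list of 5 numbers: the finger opening in mm, from 0 to 85.4, then the shift along the tool's x, y, z in mm, then the turn about the tool's z in rad. A call has 1 to 10 rows; each row is the pose to reach, as a shift and turn from the pose commanded when the call began, along the tool's axes at that moment; what a row does not reach only later rows make up. A row lasts 1/12 s, in which the tool goes at most 41.7 mm and 7.16 degrees, less where a joint would pass 70% of its speed; a pose out of reach is approached as far as the arm can. A call with a gripper value outside its range is refused whole. The fingers move at their own pace and stop on an object; "newtons" is the grip in N (left out, the last holds). Time passes only in rows, so rows that repeat a pose let the fingers close. It gives the time, the measured TCP pose, the force and the opening at its end, in the units of the state.
- manip.get_obs(): the state, without advancing time (a new reading comes with each control period).
- manip.snapshot(name): name is "side" or "top" or "wrist"; returns (picture, depth): 420x560x3 uint8, red, green, blue; 420x560 float32, m along the optical axis (not along the pixel's ray), 0 where there is no reading.
- manip.calibration(name): a dict with "mtx" (3x3 intrinsics, pixels), "k1" (the pictures are not rectified: a ray, as slopes to the right and down, at radius r is drawn at 1 + k1 r^2 times it, then the intrinsics apply), "extrinsics" (4x4, takes a point from world to camera coordinates). Camera axes: x right, y down, z forward; pixel columns grow to the right and rows downward; lengths in m; the calibration is good to about 2 mm. A picture is of the moment at which its call begins: read the wrist's pose just before it. calibration takes no time and is no camera call; for the wrist camera it gives the pose at the moment of the call.
- manip.hand_in(): hands the job in, once; it reports no verdict.
The state is a dict: "time": time; "joint_pos": joint angles; "joint_vel": joint speeds; "joint_efforts": joint torques, N m; "tcp_pos": TCP position; "tool_rot": TCP orientation; "wrist_force": force on the tool from outside, world axes, zero at the start; "wrist_torque": the same for the moment, N m; "gripper_width": finger opening in m.
Only numpy, scipy, OpenCV 4.12 (cv2) and the standard library are available. Lean on these libraries where they do the work, as an engineer would, in place of code of your own. Each camera call takes 0.05 s, during which the arm holds its last target. There are 200 camera calls.

## Working session

There is one attempt and no reset: what is moved stays moved. The work goes in short steps, Python scripts to look and compute and a tool call to move; the robot and the scene stay as the last step left them, time stands still between calls to the robot, and variables do not carry over. Pictures are saved under pics/ and viewed, about 8 in all and at most 12, crops included, and the job is handed in when it is done.

Besides the shell and the picture viewer there is one more tool, called after "Emit:" in YAML: its name, and indented under it one key for each argument. play_rows: Moves the arm, as the interface text tells. Its arguments: {"type":"object","properties":{"rows":{"type":"array","items":{"type":"array","items":{"type":"array","items":{"type":"number"}}}},"newtons":{"type":"number"}},"required":["rows"]}

```bash
mkdir -p pics; cat > h.py <<'E'
import numpy as np, cv2
from cell import manip
from scipy.spatial.transform import Rotation as R
def snap(n,f):
    c=manip.calibration(n); p,d=manip.snapshot(n)
    cv2.imwrite(f'pics/{f}.png',p[:,:,::-1]); np.savez(f'pics/{f}.npz',p=p,d=d,K=c['mtx'],k1=c['k1'],E=c['extrinsics'])
    return p,d,c
def cloud(f):
    z=np.load(f'pics/{f}.npz'); K=z['K'];d=z['d'];v,u=np.mgrid[:d.shape[0],:d.shape[1]]
    k=np.array([float(z['k1']),0,0,0])
    s=cv2.undistortPoints(np.stack([u,v],-1).reshape(-1,1,2).astype(np.float64),K,k).reshape(*d.shape,2)
    P=np.concatenate([s*d[...,None],d[...,None]],-1)
    E=z['E'];return (P-E[:3,3])@E[:3,:3], z['p'],d
def proj(f,W):
    z=np.load(f'pics/{f}.npz');E=z['E'];C=np.atleast_2d(W)@E[:3,:3].T+E[:3,3]
    return cv2.projectPoints(C,np.zeros(3),np.zeros(3),z['K'],np.array([float(z['k1']),0,0,0]))[0][:,0]
E
python3 - <<'E'
from h import *
o=manip.get_obs();print({k:np.round(v,4) for k,v in o.items()})
a=snap('top','top0')[0];b=snap('side','side0')[0]
for n in('top0','side0'):
    P,p,d=cloud(n);np.set_printoptions(precision=3,suppress=True);E=np.load(f'pics/{n}.npz')['E'];print(n,-E[:3,:3].T@E[:3,3],E[:3,:3])
E
```

```text
{'time': np.float64(0.0), 'joint_pos': array([ 1.179 ,  0.3992,  0.045 ,  1.5379, -0.0187,  1.2069, -0.0507]), 'joint_vel': array([-0.    ,  0.0021, -0.0011, -0.0001, -0.0007,  0.0009, -0.0008]), 'joint_efforts': array([-3.00000e-04, -4.75117e+01,  1.36480e+00, -2.54217e+01,
        1.18000e-02,  9.60000e-03, -0.00000e+00]), 'tcp_pos': array([ 0.1874, -0.6217,  0.2413]), 'tool_rot': array([-3.1061e+00, -4.5810e-01,  7.0000e-04]), 'wrist_force': array([-0.6353, -0.0056,  0.2353]), 'wrist_torque': array([0.0152, 0.0318, 0.0154]), 'gripper_width': np.float64(0.0854)}
top0 [0.42  0.102 0.963] [[-0.029 -1.    -0.011]
 [-0.982  0.03  -0.187]
 [ 0.187  0.005 -0.982]]
side0 [0.082 0.599 0.575] [[-0.72  -0.694  0.009]
 [-0.373  0.376 -0.848]
 [ 0.586 -0.614 -0.529]]
```

View pics/top0.png

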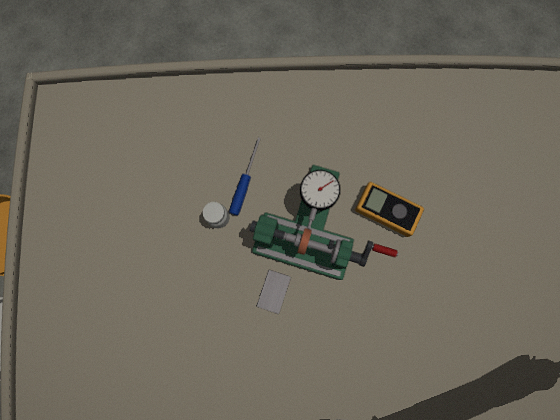

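View pics/side0.png

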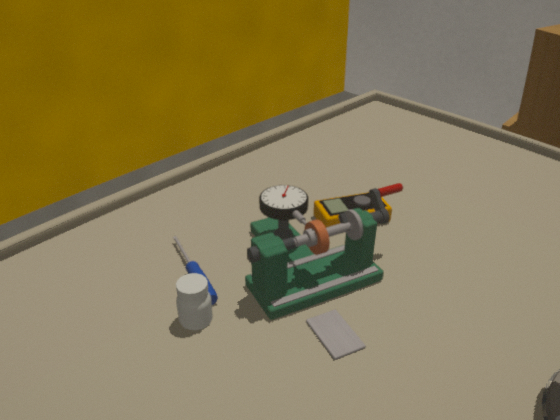

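```bash
python3 - <<'E'
from h import *
np.set_printoptions(precision=4,suppress=True)
P,p,d=cloud('top0');hsv=cv2.cvtColor(p,cv2.COLOR_RGB2HSV).astype(int);H,S,V=[hsv[...,i] for i in range(3)]
v,u=np.mgrid[:420,:560];roi=(u>235)&(u<430)&(v>155)&(v<300)
g=roi&(H>50)&(H<95)&(S>80)&(d>0)
z=P[...,2]
print(np.histogram(z[g],bins=np.arange(0,.13,.01)))
t=g&(z>.11)&(z<.125)
n,l,st,c=cv2.connectedComponentsWithStats(t.astype('uint8'))
for i in range(1,n):
    if st[i,4]>15:print('top',st[i],P[l==i].mean(0),cv2.minAreaRect((P[l==i][:,:2]*1000).astype(np.float32)))
b=g&(z>.012)&(z<.03)
print('bed',b.sum(),cv2.minAreaRect((P[b][:,:2]*1000).astype(np.float32)))
w=roi&(S<60)&(V>130)&(z>.095)&(z<.12)&(v<215)
print('face',w.sum(),P[w].mean(0),cv2.minEnclosingCircle((P[w][:,:2]*1000).astype(np.float32)))
r=roi&((H<6)|(H>174))&(S>150)&(u>365);print('grip',r.sum(),P[r].mean(0),P[r].min(0),P[r].max(0))
q=P[r];print(np.linalg.svd(q-q.mean(0),full_matrices=False)[2][0])
im=p[150:300,230:430][:,:,::-1];cv2.imwrite('pics/c1.png',cv2.resize(im,None,fx=4,fy=4,interpolation=3))
E
```

```text
(array([   9,  317, 1453,   32,   13,    8,   16,   13,   13,   21,  119,
        711]), array([0.  , 0.01, 0.02, 0.03, 0.04, 0.05, 0.06, 0.07, 0.08, 0.09, 0.1 ,
       0.11, 0.12]))
top [253 215  24  29 430] [0.54   0.1467 0.1133] ((540.9522094726562, 146.71920776367188), (40.7255973815918, 54.4881706237793), 69.95439910888672)
top [336 241  17  27 266] [ 0.4841 -0.0175  0.1133] ((483.739501953125, -18.238500595092773), (25.800949096679688, 53.958778381347656), 71.28368377685547)
bed 1765 ((579.891357421875, 40.658966064453125), (218.4046173095703, 242.2714385986328), 70.8896484375)
face 909 [0.6235 0.0267 0.1108] ((624.96044921875, 26.60188865661621), 39.79662322998047)
grip 169 [ 0.486  -0.0977  0.1348] [ 0.4731 -0.1212  0.1284] [ 0.4992 -0.0742  0.1403]
[-0.3134 -0.9496 -0.0082]
```

View pics/c1.png

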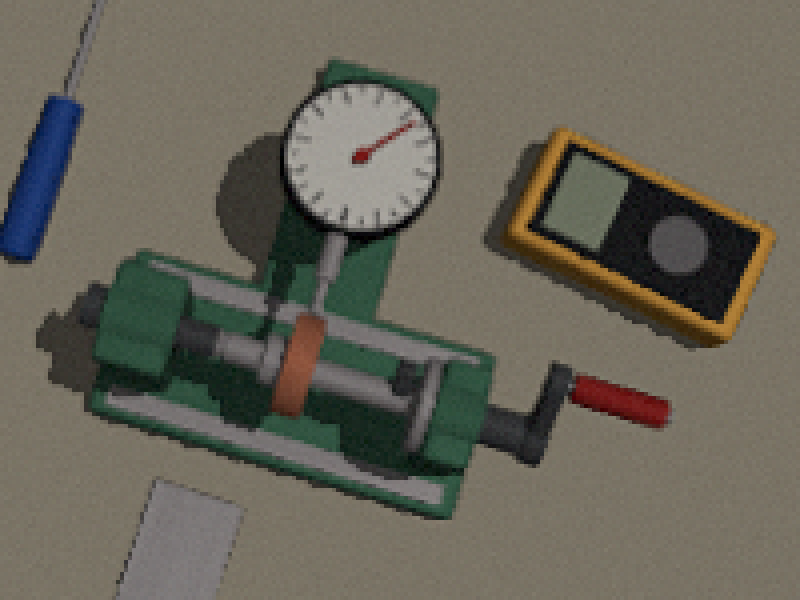

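```bash
cat >> h.py <<'E'
YAW=np.deg2rad(-19.1);O=np.array([.5122,.0646,0])
B=R.from_euler('z',YAW).as_matrix()
def loc(P): return (P-O)@B
def wld(L): return np.asarray(L)@B.T+O
def totool(W):  # world target of TCP -> shift in tool mm
    o=manip.get_obs();return R.from_rotvec(o['tool_rot']).as_matrix().T@(np.asarray(W)-o['tcp_pos'])*1000
E
python3 - <<'E'
from h import *
np.set_printoptions(precision=4,suppress=True)
for n in('top0','side0'):
    P,p,d=cloud(n);hsv=cv2.cvtColor(p,cv2.COLOR_RGB2HSV).astype(int);H,S,V=[hsv[...,i] for i in range(3)]
    L=loc(P)
    m=(abs(L[...,1])<.02)&(abs(L[...,0])<.05)&(L[...,2]>.06)&(H>3)&(H<20)&(S>90)
    q=L[m];print(n,m.sum(),q.min(0),q.max(0),np.percentile(q[:,2],[90,97]))
    rim=q[(abs(q[:,1])<.006)];
    from scipy.optimize import least_squares
    s=least_squares(lambda c:np.hypot(rim[:,0]-c[0],rim[:,2]-c[1])-.028,[0,.1],loss='soft_l1',f_scale=.001);print('disc centre',s.x,len(rim),s.cost)
    r=((H<6)|(H>174))&(S>150)&(L[...,1]<-.13)&(L[...,1]>-.2)&(abs(L[...,0])<.06)
    q=L[r];print('grip',len(q),q.min(0),q.max(0))
    s=least_squares(lambda c:np.hypot(q[:,0]-c[0],q[:,2]-c[1])-.008,[.028,.128],loss='soft_l1',f_scale=.001);print(s.x)
    f=[118/1000,0,.11];print(proj(n,wld([f,[0,0,.1]])))
print(totool(wld([.028,-.175,.24])), totool(wld([.028,-.175,.128])))
E
```

```text
top0 196 [-0.0251 -0.0086  0.0945] [0.0277 0.0082 0.1251] [0.1235 0.1243]
disc centre [0.0027 0.095 ] 148 7.434664680611894e-05
grip 169 [ 0.0213 -0.1864  0.1284] [ 0.0364 -0.1381  0.1403]
[0.0295 0.1283]
[[320.0736 188.8105]
 [303.9062 241.5867]]
side0 468 [-0.0283 -0.0069  0.0698] [0.0359 0.0181 0.1246] [0.1223 0.1234]
disc centre [0.0019 0.0953] 219 8.83945112049648e-05
grip 155 [ 0.0189 -0.1834  0.1283] [ 0.0335 -0.1352  0.1382]
[0.0291 0.129 ]
[[284.3941 196.6319]
 [317.6407 235.3428]]
[ 429.181  -405.2083    2.0443] [ 429.1924 -405.0119  114.0441]
```

Emit:
play_rows:
  rows:
    - [[85, 40, -38, 0, -0.1], [85, 80, -76, 0, -0.2], [85, 120, -114, 0, -0.3], [85, 150, -142, 0, -0.4], [85, 180, -170, 0, -0.5], [85, 210, -198, 0, -0.6], [85, 240, -226, 0, -0.7], [85, 270, -255, 0, -0.8], [85, 300, -283, 0, -0.9], [85, 300, -283, 0, -0.944]]

```text
time: 0.93
tcp_pos: [0.3938, -0.2621, 0.2422]
tool_rot: [-2.555, -1.828, -0.0]
wrist_force: [0.9, 0.2, 0.0]
gripper_width: 0.085
```

```bash
python3 - <<'E'
from h import *
print(totool(wld([.029,-.175,.24])),manip.get_obs()['tcp_pos'],R.from_rotvec(manip.get_obs()['tool_rot']).as_matrix())
E
```

```text
[172.29349931  34.73069462   2.19926454] [ 0.39383686 -0.26210552  0.24218404] [[ 3.22898933e-01  9.46433449e-01 -7.14068737e-05]
 [ 9.46433445e-01 -3.22898921e-01  1.41862094e-04]
 [ 1.11205829e-04 -1.13388972e-04 -9.99999987e-01]]
```

Emit:
play_rows:
  rows:
    - [[60, 40, 8, 0, 0], [60, 80, 16, 0, 0], [60, 120, 24, 0, 0], [60, 150, 31, 0, 0], [60, 172, 35, 0, 0], [60, 172, 35, 30, 0], [60, 172, 35, 60, 0], [60, 172, 35, 90, 0], [60, 172, 35, 114, 0], [60, 172, 35, 114, 0]]

```text
time: 1.77
tcp_pos: [0.4783, -0.113, 0.1235]
tool_rot: [-2.553, -1.817, 0.011]
wrist_force: [-0.8, -0.1, -0.5]
gripper_width: 0.0599
```

```bash
python3 - <<'E'
from h import *
print(totool(wld([.029,-.175,.128])),manip.get_obs()['wrist_force'])
p=snap('wrist','w1')[0]
p2=snap('side','s1')[0]
cv2.imwrite('pics/c2.png',np.hstack([cv2.resize(p,(400,300)),cv2.resize(p2[130:280,240:440],(400,300))])[:,:,::-1])
E
```

```text
[ 3.96827805  2.89144147 -4.53130467] [-0.84617187 -0.08903288 -0.53225864]
```

View pics/c2.png

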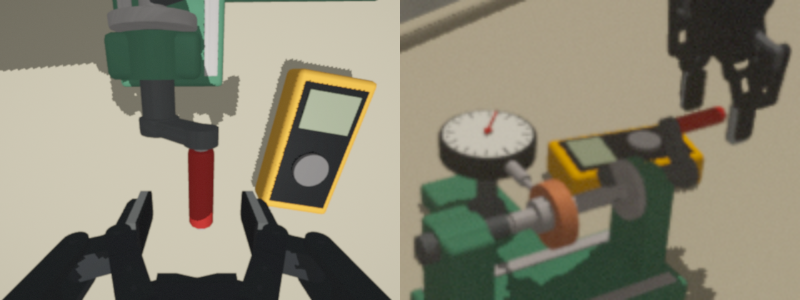

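Emit:
play_rows:
  rows:
    - [[60, 0, 0, 0, 0], [60, 0, 0, 0, 0], [0, 0, 0, 0, 0], [0, 0, 0, 0, 0], [0, 0, 0, 0, 0], [0, 0, 0, 0, 0], [0, 0, 0, 0, 0], [0, 0, 0, 0, 0]]
  newtons: 25

```text
time: 2.53
tcp_pos: [0.4826, -0.1138, 0.1284]
tool_rot: [2.559, 1.821, -0.0]
wrist_force: [-0.6, 0.3, 1.3]
gripper_width: 0.0146
```

```bash
python3 - <<'E'
from h import *
o=manip.get_obs();print(totool(wld([.029,-.175,.128])),o['wrist_force'],o['gripper_width'],loc(o['tcp_pos']))
t0=np.deg2rad(46)
for a in np.arange(46,152,7.5): a=np.deg2rad(a);print(np.round([np.rad2deg(a),40*(np.sin(a)-np.sin(t0)),-40*(np.cos(a)-np.cos(t0))],1))
E
```

```text
[ 3.26748355 -1.42830818  0.44763587] [-0.62163003  0.30996582  1.2558187 ] 0.014636084588478709 [ 0.03042671 -0.17826805  0.12844859]
[46.  0. -0.]
[53.5  3.4  4. ]
[61.   6.2  8.4]
[68.5  8.4 13.1]
[76.  10.  18.1]
[83.5 11.  23.3]
[91.  11.2 28.5]
[98.5 10.8 33.7]
[106.    9.7  38.8]
[113.5   7.9  43.7]
[121.    5.5  48.4]
[128.5   2.5  52.7]
[136.   -1.   56.6]
[143.5  -5.   59.9]
[151.   -9.4  62.8]
```

Emit:
play_rows:
  rows:
    - [[0, 0, 3.4, 4, 0], [0, 0, 6.2, 8.4, 0], [0, 0, 8.4, 13.1, 0], [0, 0, 10, 18.1, 0], [0, 0, 11, 23.3, 0], [0, 0, 11.2, 28.5, 0], [0, 0, 10.8, 33.7, 0], [0, 0, 9.7, 38.8, 0], [0, 0, 9.7, 38.8, 0], [0, 0, 9.7, 38.8, 0]]

```text
time: 3.37
tcp_pos: [0.4906, -0.1165, 0.0886]
tool_rot: [-2.558, -1.821, 0.003]
wrist_force: [-4.6, 1.9, -0.5]
gripper_width: 0.0146
```

```bash
cat >> h.py <<'E'
def needle(f,n='top'):
    p,d,c=snap(n,f); P,_,_=cloud(f)
    hsv=cv2.cvtColor(p,cv2.COLOR_RGB2HSV).astype(int);Lc=loc(P);H,S,V=[hsv[...,i] for i in range(3)]
    # work on plane z=.111: use proj inverse through depth-free homography grid
    g=np.stack(np.meshgrid(np.linspace(-.038,.038,381),np.linspace(-.038,.038,381)),-1)
    W=wld(np.concatenate([g+[.118,0],np.full(g.shape[:2]+(1,),.111)],-1).reshape(-1,3))
    uv=proj(f,W).reshape(381,381,2).astype(np.float32)
    im=cv2.remap(p,uv[...,0],uv[...,1],cv2.INTER_CUBIC).astype(int)
    m=(im[...,0]-im[...,1:].max(-1))>35
    q=g[m];far=q[np.hypot(*q.T)>.012]
    a=far.mean(0) ; ang=np.arctan2(a[1],-a[0])%(2*np.pi)  # -x ->0, clockwise from above: -x -> +y
    return im.astype(np.uint8),ang,ang*6/np.pi,m.sum()
E
python3 - <<'E'
from h import *
o=manip.get_obs();l=loc(o['tcp_pos']);print(o['wrist_force'],o['gripper_width'],l,np.rad2deg(np.arctan2(l[0],l[2]-.1)),np.hypot(l[0],l[2]-.1))
im,a,mm,n=needle('n1');print(a,mm,n);b=needle('n1s','side')
print(b[1:]);cv2.imwrite('pics/n1c.png',np.hstack([im,b[0]])[:,:,::-1])
E
```

```text
[-4.56125654  1.8768086  -0.49247808] 0.01461949054577022 [ 0.0388336  -0.1782162   0.08858321] 106.38293996276356 0.040477051690724825
1.254139438614313 2.3952298917835506 3814
(np.float64(1.4553230517773963), np.float64(2.7794622898314594), np.int64(4548))
```

View pics/n1c.png

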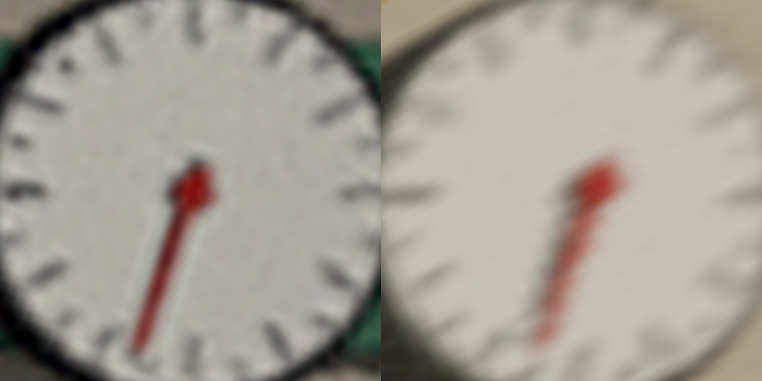

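Emit:
play_rows:
  rows:
    - [[0, 0, -1.8, 4.9, 0], [0, 0, -4.2, 9.6, 0], [0, 0, -7.2, 13.9, 0], [0, 0, -10.7, 17.8, 0], [0, 0, -14.7, 21.1, 0], [0, 0, -19.1, 24, 0], [0, 0, -19.1, 24, 0], [0, 0, -19.1, 24, 0], [0, 0, -19.1, 24, 0]]

```text
time: 4.22
tcp_pos: [0.4737, -0.1107, 0.0666]
tool_rot: [2.559, 1.821, -0.001]
wrist_force: [-6.0, 2.9, 8.8]
gripper_width: 0.0146
```

```bash
python3 - <<'E'
from h import *
o=manip.get_obs();l=loc(o['tcp_pos']);print(o['wrist_force'],o['gripper_width'],l,np.rad2deg(np.arctan2(l[0],l[2]-.1)),np.hypot(l[0],l[2]-.1))
im,a,mm,n=needle('n2');print(a,mm,n)
t0=np.deg2rad(151)
for a in np.arange(151,-36,-7.5): a=np.deg2rad(a);print(np.round([np.rad2deg(a),40*(np.sin(a)-np.sin(t0)),-40*(np.cos(a)-np.cos(t0))],1))
E
```

```text
[-5.99068752  2.88038085  8.80806534] 0.01459394033179215 [ 0.02096457 -0.17830416  0.06663181] 147.859670124387 0.0394074785515709
0.5852301395496649 1.1177072346682666 3675
[151.   0.  -0.]
[143.5   4.4  -2.8]
[136.    8.4  -6.2]
[128.5  11.9 -10.1]
[121.   14.9 -14.4]
[113.5  17.3 -19. ]
[106.   19.1 -24. ]
[ 98.5  20.2 -29.1]
[ 91.   20.6 -34.3]
[ 83.5  20.4 -39.5]
[ 76.   19.4 -44.7]
[ 68.5  17.8 -49.6]
[ 61.   15.6 -54.4]
[ 53.5  12.8 -58.8]
[ 46.    9.4 -62.8]
[ 38.5   5.5 -66.3]
[ 31.    1.2 -69.3]
[ 23.5  -3.4 -71.7]
[ 16.   -8.4 -73.4]
[  8.5 -13.5 -74.5]
[  1.  -18.7 -75. ]
[ -6.5 -23.9 -74.7]
[-14.  -29.1 -73.8]
[-21.5 -34.1 -72.2]
[-29.  -38.8 -70. ]
```

Emit:
play_rows:
  rows:
    - [[0, 0, 0, 0, 0], [0, 0, 4.4, -2.8, 0], [0, 0, 8.4, -6.2, 0], [0, 0, 11.9, -10.1, 0], [0, 0, 14.9, -14.4, 0], [0, 0, 17.3, -19, 0], [0, 0, 19.1, -24, 0], [0, 0, 20.2, -29.1, 0], [0, 0, 20.6, -34.3, 0], [0, 0, 20.4, -39.5, 0]]

```text
time: 5.1
tcp_pos: [0.4925, -0.1172, 0.105]
tool_rot: [-2.559, -1.821, 0.001]
wrist_force: [-4.2, 2.8, -2.6]
gripper_width: 0.0146
```

Emit:
play_rows:
  rows:
    - [[0, 0, -1, -5.2, 0], [0, 0, -2.6, -10.1, 0], [0, 0, -4.8, -14.9, 0], [0, 0, -7.6, -19.3, 0], [0, 0, -11, -23.3, 0], [0, 0, -14.9, -26.8, 0], [0, 0, -19.2, -29.8, 0], [0, 0, -23.8, -32.2, 0], [0, 0, -28.8, -33.9, 0], [0, 0, -33.9, -35, 0]]

```text
time: 5.93
tcp_pos: [0.462, -0.1068, 0.1409]
tool_rot: [2.557, 1.819, 0.003]
wrist_force: [1.4, -1.1, -5.5]
gripper_width: 0.0151
```

Emit:
play_rows:
  rows:
    - [[0, 0, -5.2, -0.5, 0], [0, 0, -10.4, -0.2, 0], [0, 0, -15.6, 0.7, 0], [0, 0, -20.6, 2.3, 0], [0, 0, -25.3, 4.5, 0], [0, 0, -25.3, 4.5, 0], [0, 0, -25.3, 4.5, 0], [0, 0, -25.3, 4.5, 0]]

```text
time: 6.6
tcp_pos: [0.4357, -0.0979, 0.1359]
tool_rot: [-2.559, -1.821, 0.004]
wrist_force: [-5.2, 0.5, 7.6]
gripper_width: 0.0146
```

```bash
python3 - <<'E'
from h import *
o=manip.get_obs();l=loc(o['tcp_pos']);print(o['wrist_force'],o['gripper_width'],l,np.rad2deg(np.arctan2(l[0],l[2]-.1)),np.hypot(l[0],l[2]-.1))
im,a,mm,n=needle('n3');print(a,mm,n)
E
```

```text
[-5.1663954   0.50711772  7.58001025] 0.014574828768305455 [-0.019142   -0.17856225  0.13593595] -28.04289110929809 0.04071619954843823
5.739075944241805 10.960827663670441 3834
```

Emit:
play_rows:
  rows:
    - [[50, 0, 0, 0, 0], [50, 0, 0, 0, 0], [50, 0, 0, 0, 0], [50, 0, 0, 0, 0], [50, 0, 0, -30, 0], [50, 0, 0, -60, 0], [50, 0, 0, -90, 0], [50, -30, 0, -110, 0], [50, -60, 0, -110, 0], [50, -60, 0, -110, 0]]

```text
time: 7.48
tcp_pos: [0.4161, -0.1605, 0.2468]
tool_rot: [2.563, 1.809, -0.002]
wrist_force: [-0.4, 0.1, -0.7]
gripper_width: 0.0501
```

```bash
python3 - <<'E'
from h import *
o=manip.get_obs();print(o['time'],o['wrist_force'],o['gripper_width'],loc(o['tcp_pos']))
p=snap('side','s4')[0]
im,a,mm,n=needle('n4');print(a,mm,n)
q=np.load('pics/n4.npz')['p'][150:300,230:430]
cv2.imwrite('pics/f.png',np.hstack([cv2.resize(p[100:300,200:440],(400,333)),cv2.resize(q,(400,333))])[:,:,::-1])
E
```

```text
7.4833 [-0.42761366  0.10857348 -0.68288486] 0.05009805105915464 [-0.01714704 -0.2441337   0.24677031]
5.735866136251485 10.954697381974018 3826
```

View pics/f.png

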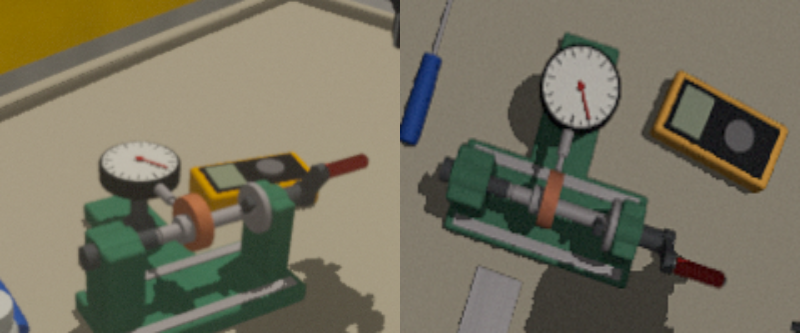

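```bash
python3 -c "
from h import *
print(manip.hand_in())"
```

```text
the job is handed in; nothing more can be done
None
```

The gauge now stands at its highest reading with the crank let go, and the job is handed in; it finished at about 7.5 s of the 45 s allowed.

- **Lowest reading:** I gripped the crank sleeve and turned the shaft about +105°. The needle image read 1.12 mm, under the 1.5 mm limit, and the crank was held there for about 0.25 s or more.
- **Highest reading:** I turned it back about 180°. The needle read 10.96 mm while gripped and 10.95 mm after I opened the fingers and backed off, above the 10.6 mm needed.
- **Final checks:** In the last pictures the gripper is well clear of the crank and the bystanders in view (multimeter, plate, screwdriver, part of the jar) stand in place. I judged their positions by eye and did not measure them. Wrist force was below 1 N at the end, and the highest I read at my checks was about 11 N.
- **One disagreement:** At an in-between position the side camera read 2.78 mm against 2.40 mm from the top camera. I relied on the top view, which also agreed with the crank angle.

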